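# Hold the tea strainer over the mug

### The job

Lift the tea strainer off its drip stand, carry it clear over the tops of the spice jars and turn it so that its wooden handle lies right above the handle of the blue-banded mug. Hold it there, ready for tea to be poured through it: level, centred over the mug's mouth, the underside of its bowl about a centimetre above the rim. Touch neither the mug nor the jars with strainer or gripper, and finish while still holding the strainer in place.

Things in the scene. Friction and masses are not known exactly. Their poses are not given: they have to be found in the camera images.
- strainer: tea strainer, 80 g: round steel bowl, wooden handle along -x. Origin on the bowl's axis at its underside, z up. Bowl 58 mm wide, 26 deep; rim flange 72 mm wide, top 29 mm above the origin. Handle 12 mm wide (y), 14 high, from x = -58 to -160 mm, centre line 30 mm above the origin. Away from it a tab reaches x = +48 mm
- strainer_grip (a point): point on the centre line of the strainer's wooden handle, 85 mm from the bowl's axis, midway between the stand's cup and fork: the free stretch to grip from above; axes as the strainer's
- stand: drip stand, fixed: dark wood base 200 (x) x 76 x 10 mm, origin at the centre of its underside. At x = +60 mm a white cup, 72 mm wide, rim 90 mm high, where the strainer's bowl hangs by its flange with 3 mm play; at x = -75 mm a steel fork, 26 mm wide, prongs 100 mm high, where its handle lies with 2 mm play. It lifts straight up out of both
- mug: white mug with a blue band, loose, 91 mm tall, 84 mm across. Origin at the base, 15.5 mm from the mug's axis towards the handle; z up; the handle sticks out along -y, to 58 mm from the origin (73 mm from the axis), between 11 and 84 mm high
- mug_mouth (a point): centre of the mug's mouth, in the plane of its rim, 91 mm above the worktop; axes as the mug's: the handle is on the -y side
- jar_yellow: spice jar with yellow cap, 45 mm wide, 100 mm tall; loose, standing in the row between stand and mug; origin at the centre of its underside
- jar_black: spice jar with black cap, 40 mm wide, 105 mm tall; loose, standing in the row between stand and mug; origin at the centre of its underside
- jar_white: spice jar with white cap, 47 mm wide, 98 mm tall; loose, standing in the row between stand and mug; origin at the centre of its underside

How it is judged:
By the outcome, as a careful person would: the job done as asked, in the order asked, and still so for the second after the job is handed in, while the arm keeps its last pose, push and grip.
It also fails if it takes over 38 s, if anything falls off the work surface, if the arm or the gripper's body presses on something with over 40 N, if the wrist force passes 120 N, or if a joint passes its speed limit or range.

### The arm

A 6-joint arm with a two-finger parallel gripper is mounted at the origin on a cart in front of the work surface, level with it; the furniture and walls round the work are solid. World frame = base frame: x ahead of the robot, y to its left, z up, the work surface at z = 0. Lengths are in m, angles in rad, forces in N, time in s.
With the tool pointing down it reaches from about 0.35 to 0.975 m from the base axis. Payload 4.9 kg.
Tool frame: the origin (TCP) lies midway between the tips of the shut fingers; the grasp point (between the pads) lies 19 mm behind it; z points along the fingers, y is the line along which they close (so a half turn about z gives the same grasp; the last joint's range is limited). The gripper opens to 85 mm and grips with 20 to 120 N. Pads are 22 mm wide; open, the fingers measure 114 mm over their backs; the gripper's body (76 mm by 85 mm) begins 54 mm behind the grasp point. The pads swing forward as they close: fully open they stand 13 mm farther back than shut.
Start: joints at [0.988, 0.053, 1.613, -0, 1.476, -0.119], TCP at [0.28, 0.559, 0.231] pointing down, gripper open.
Joint ranges: [-3.01, 3.01], [-1.01, 2.22], [0.06, 2.58], [-1.02, 4.17], [0.09, 2.62], [-3.14, 3.14]. Speed limits (rad/s): [2.57, 2.57, 3.14, 3.14, 3.14, 3.14].

### API

Orientations are given as a unit quaternion [w, x, y, z].
In Python, from plant import manip gives the robot as it stands.
- The arm moves only by the tool move_arm, never from a script. Its argument "increments" is one flat list of numbers, 5 for each row, row after row: the shift along the tool's x, y, z in mm, then the turn about the tool's z in rad, then the opening, from 0 (shut) to 1 (fully open). In form: [tx, ty, tz, spin, jaw, tx, ty, tz, spin, jaw, ...]. A call has 1 to 8 rows; each row shifts and turns the commanded pose from where the row before left it, along the tool's axes as they then stand; what a row does not reach is not made up. A row lasts 1/12 s, in which the tool goes at most 41.7 mm and 7.16 degrees, less where a joint would pass 70% of its speed; a pose out of reach is approached as far as the arm can. A call with a gripper value outside its range is refused whole. The fingers move at their own pace and stop on an object; the grip force is fixed at half the most. Time passes only in rows, so rows that do not move let the fingers close. It gives the time, the measured TCP pose, the force, the opening and the grip force at its end, in the units of the state.
- manip.state(): the state, without advancing time (a new reading comes with each control period).
- manip.grab_frame(name): name is "scene" or "top" or "wrist"; returns a dict with "image" (420x560x3 uint8, blue, green, red), "fov_y" (degrees; the focal length in pixels is half the picture's height over the tangent of half this angle, whatever the lens; pixels are square), "cx", "cy" (the principal point, pixels), "k1" (the pictures are not rectified: a ray, as slopes to the right and down, at radius r is drawn at 1 + k1 r^2 times it, then the intrinsics apply), "eye" and "rotation" of the camera in the world; the wrist camera has in their place "T_tool_cam" (4x4, takes a point from camera to tool coordinates, whose origin is the TCP and whose axes are the flange's). Camera axes: x right, y down, z forward; pixel columns grow to the right and rows downward; lengths in m; the calibration is good to about 2 mm. A picture is of the moment at which its call begins: read the wrist's pose just before it. There is no depth.
- manip.job_done(): hands the job in; it is judged then, once.
The state is a dict: "time": time; "joint_pos": joint angles; "joint_vel": joint speeds; "joint_efforts": joint torques, N m; "tool_pos": TCP position; "tool_rot": TCP orientation; "contact_force": force on the tool from outside, world axes, zero at the start; "ft_torque": the same for the moment, N m; "gripper_width": opening from 0.0 (shut) to 1.0 (fully open); "grasp_force": force on a finger pad.
Only numpy, scipy, OpenCV 4.12 (cv2) and the standard library are available. Lean on these libraries where they do the work, as an engineer would, in place of code of your own. Each camera call takes 0.05 s, during which the arm holds its last target. There are 200 camera calls.

## Working session

There is one attempt and no reset: what is moved stays moved. The work goes in short steps, Python scripts to look and compute and a tool call to move; the robot and the scene stay as the last step left them, time stands still between calls to the robot, and variables do not carry over. Pictures are saved under pics/ and viewed, at most 12 in all, crops included, and the job is handed in when it is done.

Besides the shell and the picture viewer there is one more tool, called as name(argument=value, ...) on one line, values as JSON. move_arm: Moves the arm, as the interface text tells. Its arguments: {"type":"object","properties":{"increments":{"type":"array"}},"required":["increments"]}

```bash
mkdir -p pics; ls; cat > h.py <<'E'
import numpy as np, cv2, pickle
from plant import manip
def grab(n):
    s=manip.state(); f=manip.grab_frame(n); 
    if n=="wrist":
        from scipy.spatial.transform import Rotation as R
        q=s["tool_rot"]; T=np.eye(4); T[:3,:3]=R.from_quat([q[1],q[2],q[3],q[0]]).as_matrix(); T[:3,3]=s["tool_pos"]
        C=T@np.array(f["T_tool_cam"]); f["eye"]=C[:3,3]; f["rotation"]=C[:3,:3]
    return f
def K(f):
    h=f["image"].shape[0]; F=h/2/np.tan(np.radians(f["fov_y"])/2)
    return np.array([[F,0,f["cx"]],[0,F,f["cy"]],[0,0,1.]]), np.array([f["k1"],0,0,0,0.])
def ray(f,p):
    k,d=K(f); u=cv2.undistortPoints(np.array(p,float).reshape(-1,1,2),k,d).reshape(-1,2)
    v=np.c_[u,np.ones(len(u))]@np.array(f["rotation"]).reshape(3,3).T
    return np.array(f["eye"]),v
def onz(f,p,z):
    e,v=ray(f,p); return e+v*((z-e[2])/v[:,2])[:,None]
def proj(f,P):
    k,d=K(f); Rm=np.array(f["rotation"]).reshape(3,3); P=np.array(P,float).reshape(-1,3)
    c=(P-np.array(f["eye"]))@Rm
    return cv2.projectPoints(c,np.zeros(3),np.zeros(3),k,d)[0].reshape(-1,2)
E
python3 - <<'E'
from h import *
fs={}
for n in ("scene","top","wrist"):
    f=grab(n); fs[n]=f; cv2.imwrite(f"pics/{n}0.png",f["image"]); print(n,f["eye"],np.round(f["rotation"],3).tolist(),f["fov_y"],f["k1"])
pickle.dump(fs,open("f0.pkl","wb")); print(manip.state())
E
```

```text
pics
scene [0.79021312 0.4111497  0.7140769 ] [-0.067, 0.207, 0.915, -0.34] 46.93751328451392 -0.17399064198279035
top [ 0.43475824 -0.06811156  0.9403842 ] [0.041, -0.703, 0.709, -0.046] 53.4752557396084 0.03712162506595794
wrist [0.21992958 0.58916161 0.37292275] [[0.448, 0.864, 0.23], [0.894, -0.433, -0.118], [-0.002, 0.259, -0.966]] 61.805305785405366 -0.005587158207526755
{'time': 0.15, 'joint_pos': array([ 9.87956847e-01,  5.32243932e-02,  1.61396527e+00, -1.28029862e-05,
        1.47598970e+00, -1.18984619e-01]), 'joint_vel': array([-0.00060835, -0.00037542, -0.00364095, -0.00039643, -0.00012558,
       -0.0011558 ]), 'joint_efforts': array([ 1.89866860e-04, -3.94245172e+01, -3.70720518e+01, -1.47047585e-04,
        4.64548866e-03,  9.49593812e-06]), 'tool_pos': array([0.27935359, 0.55855995, 0.2303415 ]), 'tool_rot': array([-2.66736408e-04,  2.29853106e-01,  9.73225010e-01, -7.47200991e-04]), 'contact_force': array([-0.04582376, -0.6335294 , -0.26900201]), 'ft_torque': array([-0.02450279,  0.02922278, -0.05015356]), 'grasp_force': 0.0, 'gripper_width': 0.9994387649118571}
```

```bash
python3 - <<'E'
s=open('h.py').read()
s=s.replace('    return f\ndef K','''    else:
        from scipy.spatial.transform import Rotation as R
        q=f["rotation"]; f["rotation"]=R.from_quat([q[1],q[2],q[3],q[0]]).as_matrix()
    return f
def K''')
open('h.py','w').write(s)
from h import *
from scipy.spatial.transform import Rotation as R
fs=pickle.load(open("f0.pkl","rb"))
for n in("scene","top"):
    q=fs[n]["rotation"]; fs[n]["rotation"]=R.from_quat([q[1],q[2],q[3],q[0]]).as_matrix(); print(fs[n]["rotation"].round(2))
pickle.dump(fs,open("f0.pkl","wb"))
E
```

```text
[[-0.91  0.33 -0.26]
 [ 0.42  0.68 -0.59]
 [-0.02 -0.65 -0.76]]
[[-0.01 -0.99  0.12]
 [-1.    0.01 -0.01]
 [ 0.01 -0.12 -0.99]]
```

View pics/top0.png

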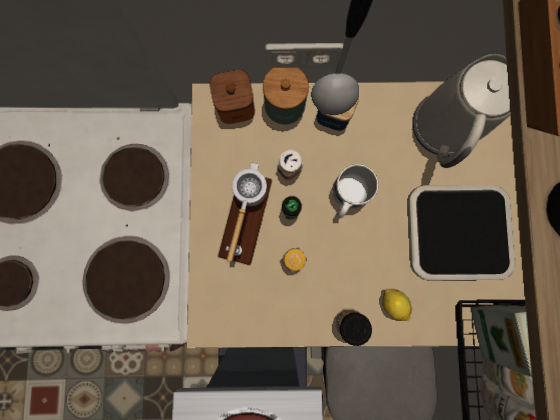

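View pics/scene0.png

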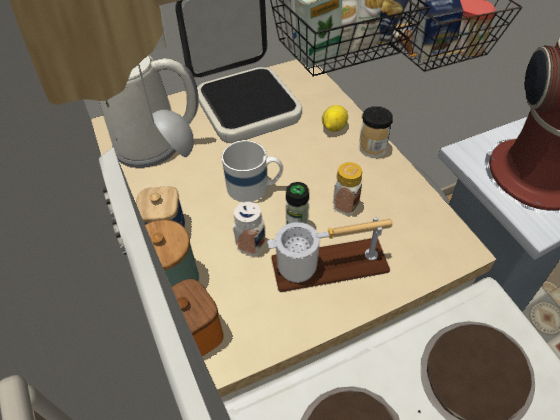

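```bash
python3 - <<'E'
from h import *
fs=pickle.load(open("f0.pkl","rb"))
c=fs["top"]["image"][140:280,210:390]; cv2.imwrite("pics/topc.png",cv2.resize(c,None,fx=4.2,fy=4.2,interpolation=cv2.INTER_CUBIC))
f=fs["top"]
for n,p,z in [("bowl",(249,187),.093),("h1",(245,208),.094),("h2",(231,262),.094),("mug",(356,187),.091),("mh",(340,214),.08),("jb",(291,207),.105),("jy",(295,260),.1),("jw",(290,163),.098),("kettle",(465,120),.1)]: print(n,onz(f,p,z).round(3))
E
```

```text
bowl [[ 0.575 -0.011  0.093]]
h1 [[ 0.531 -0.003  0.094]]
h2 [[0.422 0.025 0.094]]
mug [[ 0.573 -0.232  0.091]]
mh [[ 0.519 -0.199  0.08 ]]
jb [[ 0.531 -0.097  0.105]]
jy [[ 0.425 -0.103  0.1  ]]
jw [[ 0.623 -0.096  0.098]]
kettle [[ 0.71  -0.459  0.1  ]]
```

View pics/topc.png

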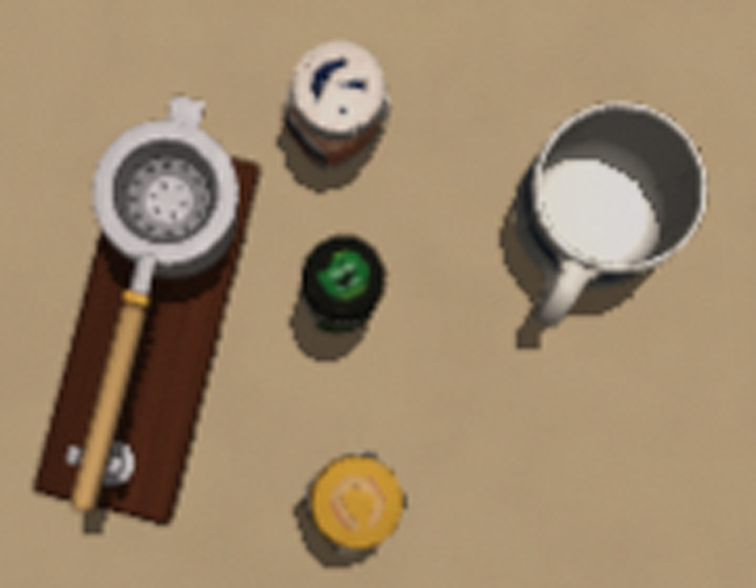

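move_arm(increments=[-15,-13,0,0,0.6,-29,-26.4,0,0,0.6,-29,-26.4,0,0,0.6,-29,-26.4,0,0,0.6,-29,-26.4,0,0,0.6,-29,-26.4,0,0,0.6,-29,-26.4,0,0,0.6,-29,-26.4,0,0,0.6])

```text
time: 0.82
tool_pos: [0.3861, 0.2827, 0.231]
tool_rot: [-0.0, 0.23, 0.973, -0.0]
contact_force: [1.1, -0.3, 0.6]
gripper_width: 0.601
grasp_force: 0.0
```

move_arm(increments=[-29,-26.4,0,0,0.6,-29,-26.4,0,0,0.6,-29,-26.4,0,0,0.6,-29,-26.4,0,0,0.6,-29,-26.4,0,0,0.6,-29,-26.4,0,0,0.6,-29,-26.4,0,-0.08,0.6,-15,-13,0,-0.08,0.6])

```text
time: 1.48
tool_pos: [0.4945, 0.0071, 0.2311]
tool_rot: [0.0, 0.151, 0.989, -0.001]
contact_force: [0.1, 1.0, 0.4]
gripper_width: 0.604
grasp_force: 0.0
```

move_arm(increments=[0,0,0,-0.074,0.6,0,0,0,0,0.6,0,0,0,0,0.6])

```text
time: 1.73
tool_pos: [0.4938, 0.0107, 0.2309]
tool_rot: [-0.0, 0.116, 0.993, 0.0]
contact_force: [0.2, -0.0, 0.4]
gripper_width: 0.599
grasp_force: 0.0
```

```bash
python3 - <<'E'
from h import *
f=grab("wrist"); pickle.dump(f,open("w1.pkl","wb")); cv2.imwrite("pics/w1.png",f["image"])
s=manip.state(); print(s["time"],s["tool_pos"],s["tool_rot"],s["joint_pos"])
G=np.array([.492,.0085,.094]); print(proj(f,[G,[.575,-.011,.093]]))
E
```

```text
1.7833 [0.49369702 0.01109166 0.23101689] [-2.73227506e-04  1.15352885e-01  9.93324535e-01  7.43995426e-05] [-1.28446315e-01 -2.68816592e-01  1.91035353e+00  1.42122656e-04
  1.50060403e+00 -1.46803214e+00]
[[275.17181644 198.31887138]
 [275.73322815 292.02742945]]
```

View pics/w1.png

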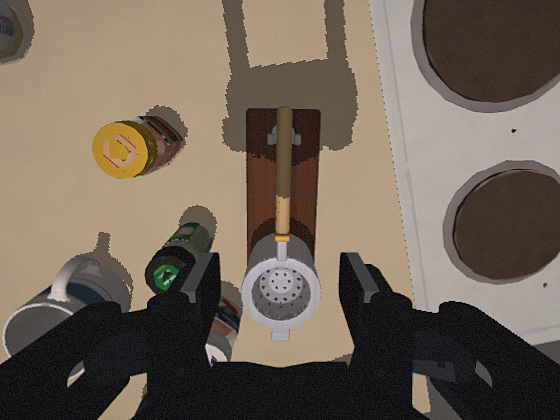

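The wrist picture shows the strainer's handle from (285,112) to (282,235), bowl rim centred near (281,290), tab at (280,337); the mug's handle shows at (70,275).

```bash
python3 - <<'E'
from h import *
f=pickle.load(open("w1.pkl","rb")); t=pickle.load(open("f0.pkl","rb"))["top"]
def rep(n,P): print(n,P.round(4).tolist())
im=f["image"]; hsv=cv2.cvtColor(im,cv2.COLOR_BGR2HSV)
# handle edges by row: wood vs dark red base / grey
L=[]
for y in range(150,232,8):
    m=(im[y,262:305].astype(int)); w=np.where((m[:,1]>m[:,0]*1.25)&(m[:,1]>75)&(hsv[y,262:305,0]>12))[0]+262
    L.append((w.min(),w.max(),y))
print(L)
P=onz(f,[((a+b)/2,y) for a,b,y in L],.094)
vx,vy,x0,y0=cv2.fitLine(P[:,:2].astype(np.float32),cv2.DIST_L2,0,.01,.01).ravel(); print("line",vx,vy,x0,y0,np.degrees(np.arctan2(vy,vx)))
print("width",np.linalg.norm(np.diff(onz(f,[(L[3][0],L[3][2]),(L[3][1]+1,L[3][2])],.096),axis=0)))
rep("bowl w,ends",onz(f,[(281,290),(284.5,110),(280,337),(243,290),(320,290)],.093))
c=lambda X,Y:((X+.5)/4.2-.5+210,(Y+.5)/4.2-.5+140)
rep("top: bowl,hstart,hend,tab,rimL,rimR",onz(t,[c(166,192),c(137,300),c(86,505),c(188,103),c(94,192),c(238,192)],.093))
rep("mug c,l,r,t,b",onz(t,[c(620,187),c(534,187),c(706,187),c(620,102),c(620,272)],.091))
rep("mug handle outer edge .08/.05",np.r_[onz(t,[c(575,270),c(545,322)],.08),onz(t,[c(545,322)],.06)])
rep("mug handle wrist",onz(f,[(75,262),(60,297)],.08))
E
```

```text
[(np.int64(278), np.int64(287), 150), (np.int64(280), np.int64(289), 158), (np.int64(278), np.int64(289), 166), (np.int64(280), np.int64(287), 174), (np.int64(277), np.int64(288), 182), (np.int64(280), np.int64(288), 190), (np.int64(276), np.int64(289), 198), (np.int64(276), np.int64(289), 206), (np.int64(276), np.int64(289), 214), (np.int64(276), np.int64(289), 222), (np.int64(276), np.int64(288), 230)]
line 0.9693521 -0.24567541 0.48709852 0.01618629 -14.221753
width 0.006382847097056204
bowl w,ends [[0.5742, -0.006, 0.093], [0.426, 0.0318, 0.093], [0.6203, -0.0179, 0.093], [0.5664, -0.0386, 0.093], [0.5821, 0.0275, 0.093]]
top: bowl,hstart,hend,tab,rimL,rimR [[0.5781, -0.0114, 0.093], [0.525, 0.0027, 0.093], [0.4265, 0.0268, 0.093], [0.6225, -0.0222, 0.093], [0.5784, 0.0238, 0.093], [0.5779, -0.0466, 0.093]]
mug c,l,r,t,b [[0.5792, -0.2344, 0.091], [0.5796, -0.1922, 0.091], [0.5789, -0.2766, 0.091], [0.6218, -0.2357, 0.091], [0.5372, -0.2331, 0.091]]
mug handle outer edge .08/.05 [[0.5396, -0.213, 0.08], [0.5139, -0.1975, 0.08], [0.5158, -0.2005, 0.06]]
mug handle wrist [[0.5107, -0.1824, 0.08], [0.5404, -0.2094, 0.08]]
```

move_arm(increments=[0,0,30,0.015,0.6,0,0,38,0,0.6,0,0,27,0,0.6,0,0,0,0,0.6,0,0,0,0,0.6])

```text
time: 2.2
tool_pos: [0.4926, 0.0117, 0.135]
tool_rot: [-0.002, 0.122, 0.993, 0.0]
contact_force: [0.6, -0.3, -0.5]
gripper_width: 0.601
grasp_force: 0.0
```

```bash
python3 - <<'E'
from h import *
f=grab("wrist"); pickle.dump(f,open("w2.pkl","wb")); cv2.imwrite("pics/w2.png",f["image"])
s=manip.state(); print(s["time"],s["tool_pos"],s["tool_rot"])
T=np.linalg.inv(np.array(f["T_tool_cam"])); print(np.array(f["T_tool_cam"]).round(4))
g=dict(f); C=np.array(f["T_tool_cam"]); g["eye"]=C[:3,3]; g["rotation"]=C[:3,:3]
print("tool axis pts",proj(g,[[0,0,0],[0,0,-.02],[0,0,.04]]), "tool x=.03:",proj(g,[[.03,0,.04],[-.03,0,.04]]))
E
```

```text
2.25 [0.49428773 0.01135444 0.13728912] [ 3.72184790e-04  1.21822454e-01  9.92551838e-01 -1.55004594e-07]
[[-1.200e-03 -9.659e-01 -2.588e-01  6.670e-02]
 [ 1.000e+00 -1.200e-03 -2.000e-04  9.000e-04]
 [-2.000e-04 -2.588e-01  9.659e-01 -1.427e-01]
 [ 0.000e+00  0.000e+00  0.000e+00  1.000e+00]]
tool axis pts [[277.44019882 271.45927998]
 [277.18656006 293.64928692]
 [277.79599358 240.33945546]] tool x=.03: [[277.66780226 186.97724432]
 [277.91461634 289.56957633]]
```

View pics/w2.png

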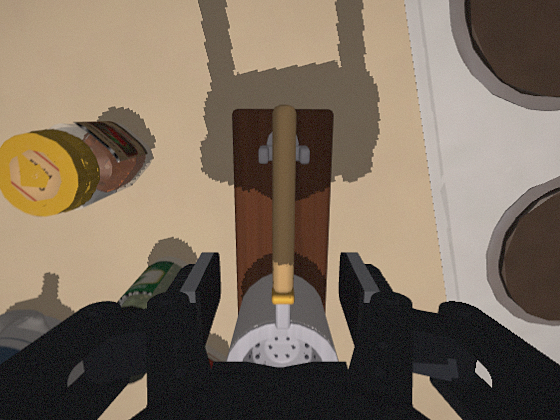

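The handle lies at u≈284 and the fingers' middle is at 279.5, so I shift 2 mm along tool +y. The end of the handle and the fork (row 150) confirm the position along the handle.

move_arm(increments=[0,2,20,0,0.6,0,0,25,0,0.6,0,0,15,0,0.6,0,0,0,0,0.6,0,0,0,0,0.3,0,0,0,0,0,0,0,0,0,0,0,0,0,0,0])

```text
time: 2.92
tool_pos: [0.4964, 0.0125, 0.0791]
tool_rot: [0.002, 0.122, 0.993, -0.0]
contact_force: [-0.3, -0.2, 6.6]
gripper_width: 0.124
grasp_force: 59.6
```

move_arm(increments=[0,0,0,0,0,0,0,0,0,0,0,0,0,0,0])

```text
time: 3.17
tool_pos: [0.4964, 0.0125, 0.079]
tool_rot: [0.002, 0.122, 0.993, 0.0]
contact_force: [-1.1, 0.9, 6.3]
gripper_width: 0.128
grasp_force: 59.7
```

move_arm(increments=[0,0,-8,0,0,0,0,-8,0,0,0,0,-10,0,0,0,0,-12,0,0,0,0,-15,0,0,0,0,-20,0,0,0,0,-17,0,0,0,0,-8,0,0])

```text
time: 3.83
tool_pos: [0.4959, 0.0126, 0.1781]
tool_rot: [0.003, 0.122, 0.993, -0.0]
contact_force: [1.1, -1.1, 0.7]
gripper_width: 0.127
grasp_force: 58.8
```

move_arm(increments=[0,0,0,0,0,0,0,0,0,0])

```text
time: 4.0
tool_pos: [0.4946, 0.0127, 0.1748]
tool_rot: [0.0, 0.122, 0.993, 0.0]
contact_force: [-0.0, -0.4, -1.0]
gripper_width: 0.126
grasp_force: 58.8
```

```bash
python3 - <<'E'
from h import *
w=grab("wrist"); t=grab("top"); s=grab("scene"); pickle.dump((w,t,s),open("w3.pkl","wb"))
cv2.imwrite("pics/m3.png",np.hstack([cv2.resize(w["image"],(400,300)),cv2.resize(s["image"],(400,300))]))
s=manip.state(); print(s["time"],s["tool_pos"],s["tool_rot"],s["contact_force"],s["grasp_force"])
E
```

```text
4.15 [0.4935736  0.01280642 0.17278298] [-1.31987871e-03  1.22100269e-01  9.92516893e-01 -5.45450787e-06] [ 0.31929732 -0.04584105 -0.84060568] 58.781660199165344
```

View pics/m3.png

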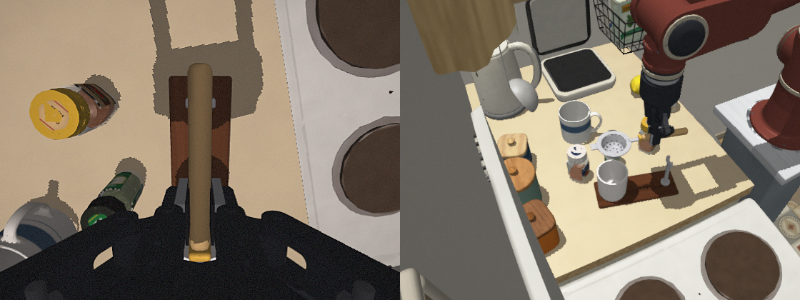

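```bash
python3 - <<'E'
from h import *
fs=pickle.load(open("f0.pkl","rb"))
a=cv2.resize(fs["top"]["image"][155:230,325:385],(400,500),interpolation=cv2.INTER_CUBIC)
b=cv2.resize(fs["scene"]["image"][130:205,220:290],(400,428),interpolation=cv2.INTER_CUBIC)
cv2.imwrite("pics/mug.png",np.hstack([a,np.vstack([b,np.zeros((72,400,3),np.uint8)])]))
E
```

```text
(no output)
```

View pics/mug.png

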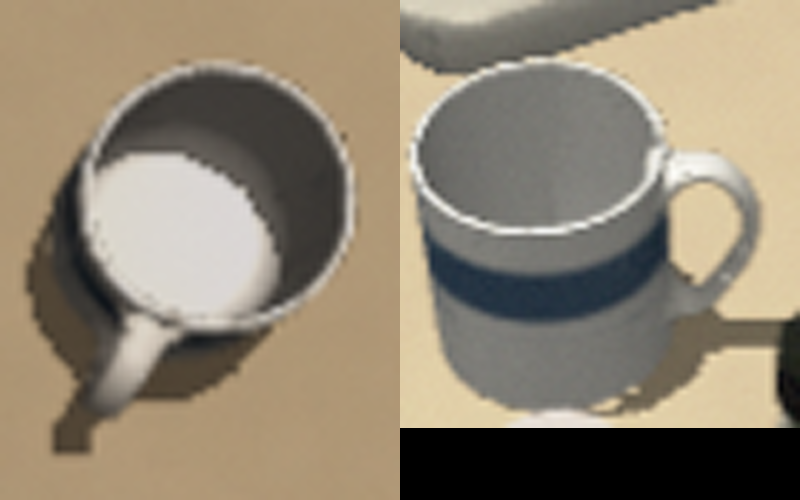

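```bash
cat >> h.py <<'E'
def tri(f,p,g,q):
    a,u=ray(f,p); b,v=ray(g,q); u=u[0]/np.linalg.norm(u); v=v[0]/np.linalg.norm(v)
    s=np.linalg.lstsq(np.c_[u,-v],b-a,rcond=None)[0]; P,Q=a+s[0]*u,b+s[1]*v
    return (P+Q)/2,np.linalg.norm(P-Q)
E
python3 - <<'E'
from h import *
fs=pickle.load(open("f0.pkl","rb")); t,s=fs["top"],fs["scene"]
ct=lambda X,Y:((X+.5)/6.667-.5+325,(Y+.5)/6.667-.5+155)
cs=lambda X,Y:((X-400+.5)/5.714-.5+220,(Y+.5)/5.714-.5+130)
M=onz(t,[ct(218,197)],.091)[0]; print("mug top",M)
e=[(412,150),(430,190),(470,222),(535,233),(600,222),(650,190),(664,150),(640,100),(600,75),(540,60),(470,75),(430,105)]
R=onz(s,[cs(*p) for p in e],.091); A=np.c_[2*R[:,:2],np.ones(len(R))]; c=np.linalg.lstsq(A,(R[:,:2]**2).sum(1),rcond=None)[0]
Ms=c[:2]; print("mug scene",Ms,"dia",2*np.sqrt(c[2]+c[0]**2+c[1]**2))
for n,p,z in [("n",(150,332),.084),("m",(130,365),.083),("tip",(108,398),.07)]:
    d=onz(t,[ct(*p)],z)[0]-M; print(n,np.degrees(np.arctan2(d[1],d[0])),np.hypot(d[0],d[1]))
for n,p,z in [("n",(690,168),.083),("m",(728,182),.08),("out",(748,222),.065),("low",(735,275),.035)]:
    d=onz(s,[cs(*p)],z)[0][:2]-Ms; print("s",n,np.degrees(np.arctan2(d[1],d[0])),np.hypot(d[0],d[1]))
print(tri(t,ct(110,392),s,cs(745,210)))
# held bowl: grey ring in the lifted pictures
w,t3,s3=pickle.load(open("w3.pkl","rb"))
a=cv2.resize(t3["image"][150:270,200:300],(400,480),interpolation=cv2.INTER_CUBIC)
b=cv2.resize(s3["image"][150:270,380:500],(400,400),interpolation=cv2.INTER_CUBIC)
cv2.imwrite("pics/held.png",np.hstack([a,np.vstack([b,np.zeros((80,400,3),np.uint8)])]))
E
```

```text
mug top [ 0.57928519 -0.23449122  0.091     ]
mug scene [ 0.58124786 -0.23155792] dia 0.08340761100997787
n 152.90318437274559 0.04617792094377146
m 151.9079290737873 0.05810303494358324
tip 151.68085468757874 0.06842288843164848
s n 150.76144188192043 0.05032299741939076
s m 148.1301863996489 0.06317004529146378
s out 145.69819029167002 0.06995158980084837
s low 149.08411708945576 0.06430024672760475
(array([ 0.52082569, -0.20352791,  0.05985486]), np.float64(0.0026651410233915307))
```

View pics/held.png

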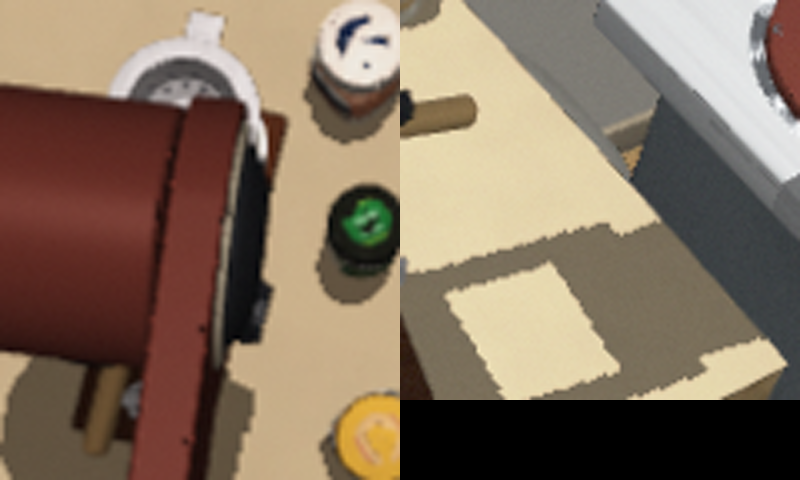

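move_arm(increments=[-4,-12,0,0,0,-8,-25,0,0,0,-9,-30,0,0,0,-10,-32,0,0,0,-10,-32,0,0,0,-9,-30,0,0,0,-7,-24,0,0,0,-4,-12,0,0,0])

```text
time: 4.82
tool_pos: [0.5051, -0.1956, 0.1729]
tool_rot: [-0.001, 0.123, 0.992, 0.0]
contact_force: [0.5, -0.2, -1.1]
gripper_width: 0.126
grasp_force: 58.7
```

move_arm(increments=[0,0,0,0.04,0,0,0,0,0.06,0,0,0,0,0.06,0,0,0,0,0.05,0,0,0,0,0.034,0,0,0,0,0,0,0,0,0,0,0,0,0,0,0,0])

```text
time: 5.48
tool_pos: [0.5057, -0.1927, 0.1737]
tool_rot: [-0.001, 0.241, 0.97, 0.0]
contact_force: [-1.3, 0.1, -0.8]
gripper_width: 0.126
grasp_force: 58.7
```

```bash
python3 - <<'E'
from h import *
t=grab("top"); s=grab("scene"); pickle.dump((t,s),open("w4.pkl","wb"))
M=[.58,-.233,.14]
for f in(t,s): print(proj(f,[M]))
def crop(f,n):
    x,y=np.round(proj(f,[M])[0]).astype(int); x0,y0=x-50,y-55; print(n,x0,y0)
    return cv2.resize(f["image"][y0:y0+110,x0:x0+100],(500,550),interpolation=cv2.INTER_CUBIC)[:, :]
cv2.imwrite("pics/hov.png",cv2.resize(np.hstack([crop(t,"t"),crop(s,"s")]),(800,440)))
s=manip.state(); print(s["time"],s["tool_pos"],s["tool_rot"],s["contact_force"],s["grasp_force"])
E
```

```text
[[361.29665361 179.50542336]]
[[241.96903487 134.55831665]]
t 311 125
s 192 80
5.5833 [ 0.50584066 -0.19294696  0.17404806] [-2.16916302e-04  2.41622658e-01  9.70370256e-01  1.00216892e-04] [ 0.22864854  0.67364075 -1.17148384] 58.731011152267456
```

View pics/hov.png

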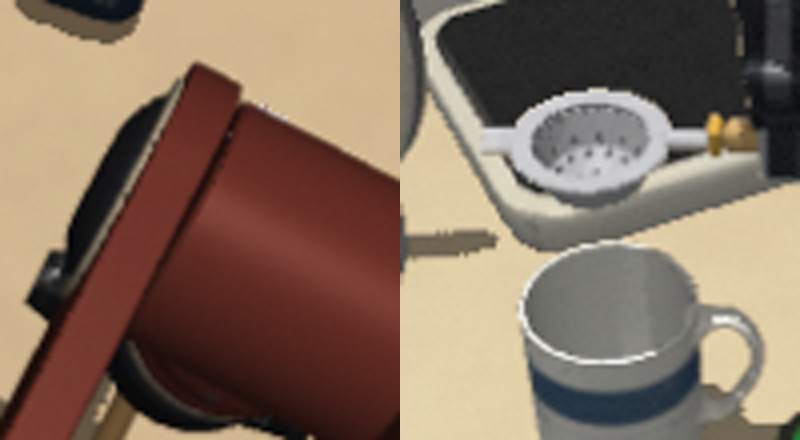

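```bash
cat >> h.py <<'E'
def circ(f,pts,z):
    R=onz(f,pts,z); c=np.linalg.lstsq(np.c_[2*R[:,:2],np.ones(len(R))],(R[:,:2]**2).sum(1),rcond=None)[0]
    return c[:2],2*np.sqrt(c[2]+c[0]**2+c[1]**2)
def onplane(f,pts,P,n):
    e,v=ray(f,pts); return e+v*(((P-e)@n)/(v@n))[:,None]
E
python3 - <<'E'
from h import *
t,s=pickle.load(open("w4.pkl","rb"))
cs=lambda X,Y:((X-400+.5)/4-.5+192,(Y+.5)/4-.5+80)
fl=[(535,105),(560,95),(592,91),(625,95),(650,106),(668,128),(668,150),(655,170),(520,165),(510,148),(514,120)]
P=[cs(*p) for p in fl]
for z in(.183,.188,.193): print(z,circ(s,P,z))
m=[(523,300),(535,270),(560,253),(605,243),(650,250),(680,268),(694,295),(693,325),(670,350),(625,362),(570,352),(535,330)]
print("mug",circ(s,[cs(*p) for p in m],.091))
P0=np.array([.5058,-.1929,.174]); a=np.radians(152); x=np.array([np.cos(a),np.sin(a),0]); n=np.array([-x[1],x[0],0])
cv=lambda X,Y:cs(X,Y)
for nm,p in [("tab",(482,141)),("stem",(690,138)),("ferr",(714,134)),("ballside",(737,133))]:
    Q=onplane(s,[cs(*p)],P0,n)[0]; print(nm,"along",(Q-P0)@x,"z",Q[2])
# handle end beyond the gripper
h=proj(s,[P0+x*.074+[0,0,.015],P0+x*.03+[0,0,.015]]); print(h)
x0,y0=h.mean(0).astype(int); c=s["image"][y0-50:y0+50,x0-60:x0+60]; print("crop",x0-60,y0-50,c.shape)
cv2.imwrite("pics/hend.png",cv2.resize(c,None,fx=5,fy=5,interpolation=cv2.INTER_CUBIC))
E
```

```text
0.183 (array([ 0.58040464, -0.23776037]), np.float64(0.07143328717783883))
0.188 (array([ 0.58237995, -0.23165099]), np.float64(0.0707607547472471))
0.193 (array([ 0.58435527, -0.22554161]), np.float64(0.0700882223166522))
mug (array([ 0.5802485 , -0.23155866]), np.float64(0.08288247487196368))
tab along -0.13373235660229327 z 0.1851760109716265
stem along -0.04171986391890381 z 0.1880727413375053
ferr along -0.031166312556856722 z 0.19046615108675968
ballside along -0.021149035544085117 z 0.19121006235988836
[[330.81914591 114.98787122]
 [305.39069495 114.42118044]]
crop 258 64 (100, 120, 3)
```

View pics/hend.png

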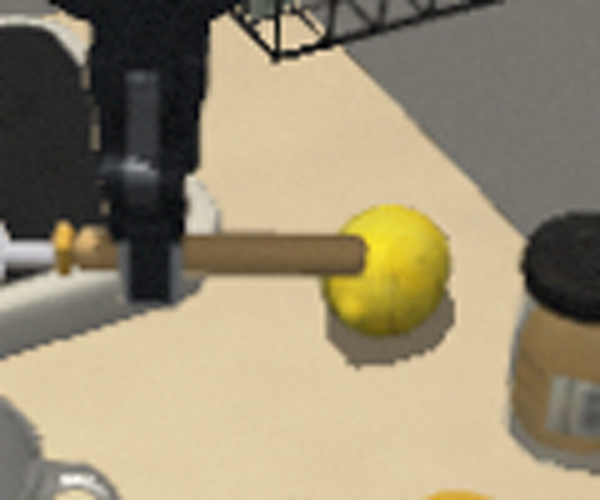

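```bash
python3 - <<'E'
from h import *
t,s=pickle.load(open("w4.pkl","rb"))
cs=lambda X,Y:((X+.5)/5-.5+258,(Y+.5)/5-.5+64)
P0=np.array([.5058,-.1929,.174]); a=np.radians(152); x=np.array([np.cos(a),np.sin(a),0]); n=np.array([-x[1],x[0],0])
for p in [(364,255),(300,254.5),(200,254),(95,249),(64,248),(64,222),(64,275)]:
    Q=onplane(s,[cs(*p)],P0,n)[0]; print("along",(Q-P0)@x,"z",Q[2])
E
```

```text
along 0.07323118065481429 z 0.18982632344279593
along 0.05111739068530917 z 0.189396960361368
along 0.016506506449844603 z 0.1887075454661683
along -0.019919531373616167 z 0.19008522086497093
along -0.030693327991581996 z 0.19031079287718633
along -0.0302966471242207 z 0.20161428601350473
along -0.031114047553257487 z 0.1783490905348526
```

move_arm(increments=[1.3,-1,5,0,0,0,0,10,0,0,0,0,13,0,0,0,0,12,0,0,0,0,9,0,0,0,0,6,0,0,0,0,3,0,0,0,0,0,0,0])

```text
time: 6.25
tool_pos: [0.5037, -0.1932, 0.115]
tool_rot: [-0.001, 0.242, 0.97, 0.0]
contact_force: [0.9, 0.8, -0.6]
gripper_width: 0.125
grasp_force: 58.7
```

move_arm(increments=[0,0,0,0,0,0,0,0,0,0,0,0,0,0,0,0,0,0,0,0])

```text
time: 6.58
tool_pos: [0.5047, -0.1937, 0.117]
tool_rot: [0.001, 0.242, 0.97, -0.0]
contact_force: [-0.4, -0.2, -1.1]
gripper_width: 0.125
grasp_force: 58.7
```

```bash
python3 - <<'E'
from h import *
s=grab("scene"); pickle.dump(s,open("w5.pkl","wb"))
cv2.imwrite("pics/fin.png",cv2.resize(s["image"][110:220,200:340],None,fx=5.4,fy=5.4,interpolation=cv2.INTER_CUBIC))
q=manip.state(); print(q["time"],q["tool_pos"],q["tool_rot"],q["contact_force"],q["grasp_force"])
E
```

```text
6.6333 [ 0.5046251  -0.19364666  0.11690429] [ 5.08574387e-04  2.41990199e-01  9.70278551e-01 -1.36872610e-04] [ 0.38221694  0.68579182 -0.96233683] 58.73632550239563
```

View pics/fin.png

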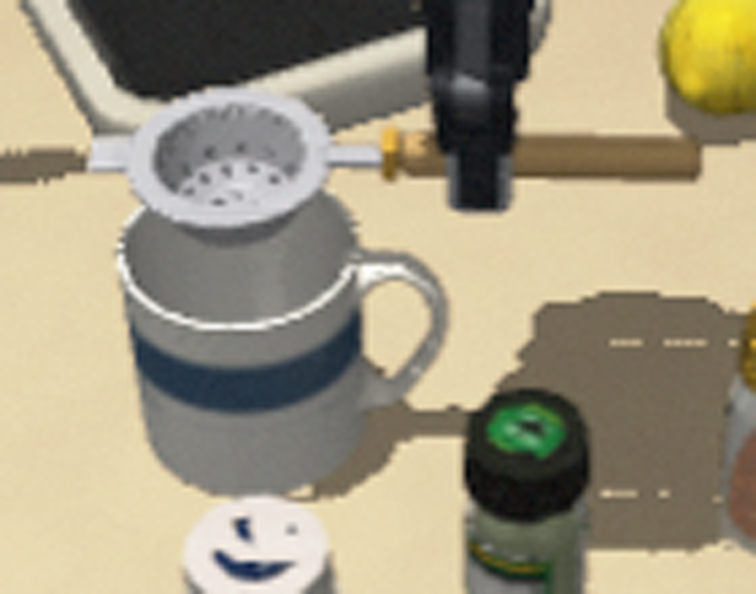

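```bash
python3 - <<'E'
from h import *
s=pickle.load(open("w5.pkl","rb")); c=lambda X,Y:((X+.5)/5.4-.5+200,(Y+.5)/5.4-.5+110)
fl=[(128,155),(140,120),(170,100),(228,89),(285,99),(318,122),(329,155),(318,187),(280,218),(228,229),(170,217),(138,190)]
for z in (.1305,.1315,.1325): print(z,circ(s,[c(*p) for p in fl],z))
m=[(118,255),(130,285),(155,308),(190,322),(235,328),(290,318),(325,300),(350,275),(358,250),(345,212),(128,218)]
print("mug",circ(s,[c(*p) for p in m],.091))
P0=np.array([.5046,-.1937,.1169]); a=np.radians(152); x=np.array([np.cos(a),np.sin(a),0]); n=np.array([-x[1],x[0],0])
for p in [(700,160),(620,157),(530,156),(415,154),(390,153),(92,155)]:
    Q=onplane(s,[c(*p)],P0,n)[0]; print("along",((Q-P0)@x).round(4),"z",Q[2].round(4))
print("kin bowl",P0-.086*x)
E
```

```text
0.1305 (array([ 0.58111037, -0.23370657]), np.float64(0.07095695936876342))
0.1315 (array([ 0.58146868, -0.23260156]), np.float64(0.0708353696351403))
0.1325 (array([ 0.58182699, -0.23149656]), np.float64(0.070713779901525))
mug (array([ 0.58092397, -0.23197383]), np.float64(0.08366897974473995))
along 0.0735 z 0.1323
along 0.0466 z 0.1328
along 0.0163 z 0.1324
along -0.0225 z 0.1323
along -0.0309 z 0.1325
along -0.133 z 0.1295
kin bowl [ 0.58053349 -0.23407455  0.1169    ]
```

move_arm(increments=[0,0,1.3,0,0,0,0,0,0,0,0,0,0,0,0,0,0,0,0,0,0,0,0,0,0,0,0,0,0,0])

```text
time: 7.13
tool_pos: [0.5043, -0.1935, 0.115]
tool_rot: [0.0, 0.242, 0.97, -0.0]
contact_force: [0.9, 0.6, -0.9]
gripper_width: 0.129
grasp_force: 58.7
```

```bash
python3 -c "
from plant import manip
print(manip.state()['tool_pos']); print(manip.job_done())"
```

```text
[ 0.50429906 -0.19348167  0.1150137 ]
the job is handed in; nothing more can be done
None
```

I handed the job in at about 7 s with the strainer still gripped: level, within about 1 mm of the mug's centre, handle above the mug's handle, and its bowl about 1 cm above the rim by my measurements. The hand-in returned no verdict.

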